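Sort cabinet knobs and pulls into their trays

ROBOT

A 6-joint arm with a two-finger parallel gripper is mounted at the origin on the work surface. World frame = base frame: x ahead of the robot, y to its left, z up, the work surface at z = 0. Lengths are in m, angles in rad, forces in N, time in s.
With the tool pointing down it reaches from about 0.325 to 0.9 m from the base axis. Payload 6.1 kg.
Tool frame: the origin (TCP) lies on the centre line of the jaws, within the pads' length; the fingertips stand 25 mm ahead of it and the grasp point (between the pads) lies 6 mm ahead of it (arm.finger_overhang is the distance from the TCP to the fingertips, in m); z points along the fingers, x is the direction in which the jaws open and shut, and the axes are right-handed (so a half turn about z gives the same grasp; the last joint's range is limited). The gripper opens to 87 mm and grips with 3 to 60 N. Pads are 19 mm wide; open, the fingers measure 117 mm over their backs; the gripper's body (75 mm by 190 mm) begins 51 mm behind the grasp point.
Start: joints at [1.074, 0.22, 1.526, -0, 1.395, -0.126], TCP at [0.226, 0.583, 0.227] pointing down, gripper open.
Joint ranges: [-2.98, 2.98], [-0.91, 2.08], [0.09, 2.57], [-1.24, 4.39], [0.2, 2.65], [-2.68, 2.68]. Speed limits (rad/s): [2.57, 2.57, 3.01, 3.14, 3.14, 3.14].

INTERFACE

Orientations are given as a rotation vector (axis times angle).
In Python, from station import arm gives the robot as it stands.
- The arm moves only by the shell command python3 -m jog 'ROWS' [FORCE]. ROWS is JSON, a list of rows, each an object with "dp": the shift along the tool's x, y, z in m, a list of three; "twist": the turn about the tool's z in degrees; "jaw": the closure, from 0 (fully open) to 1 (shut). In form: [{"dp": [dx, dy, dz], "twist": twist, "jaw": jaw}, ...]. A call has 1 to 12 rows; each row is the pose to reach, as a shift and turn from the pose commanded when the call began, along the tool's axes at that moment; what a row does not reach only later rows make up. A row lasts 1/10 s, in which the tool goes at most 50 mm and 8.59 degrees, less where a joint would pass 70% of its speed; a pose out of reach is approached as far as the arm can. A call with a gripper value outside its range is refused whole. The fingers move at their own pace and stop on an object; FORCE is the grip in N (left out, the last holds). Time passes only in rows, so rows that repeat a pose let the fingers close. It gives the time, the measured TCP pose, the force and the opening at its end, in the units of the state.
- arm.get_obs(): the state, without advancing time (a new reading comes with each control period).
- arm.snapshot(name): name is "scene" or "top"; returns (picture, depth): 384x512x3 uint8, red, green, blue; 384x512 float32, m along the optical axis (not along the pixel's ray), 0 where there is no reading.
- arm.get_calibration(name): a dict with "fx", "fy", "cx", "cy" (pixels), "cam_to_world" (4x4, takes a point from camera to world coordinates). Camera axes: x right, y up, looking along -z (the intrinsics and any distortion apply to the point x, -y, -z); pixel columns grow to the right and rows downward; lengths in m; the calibration is good to about 2 mm. A picture is of the moment at which its call begins. get_calibration takes no time and is no camera call.
- arm.hand_in(): hands the job in, once; it reports no verdict.
The state is a dict: "time_s": time; "qpos": joint angles; "qvel": joint speeds; "joint_torque": joint torques, N m; "eef_pos": TCP position; "tcp_rot": TCP orientation; "ft_force": force on the tool from outside, world axes, zero at the start; "wrist_torque": the same for the moment, N m; "finger_gap": opening from 0.0 (shut) to 1.0 (fully open).
Only numpy, scipy, OpenCV 4.12 (cv2) and the standard library are available. Lean on these libraries where they do the work, as an engineer would, in place of code of your own. Each camera call takes 0.05 s, during which the arm holds its last target. There are 200 camera calls.

TASK

The fittings for the sideboard lie mixed on the counter. Put both round knobs in the round dish and both T-shaped knobs in the square box, each standing upright on its foot on the bottom, and lay the long bar pull flat on the bottom of the long tray; leave the blue goblet and the screwdriver where they are.

Things in the scene. Friction and masses are not known exactly. Their poses are not given: they have to be found in the camera images.
- knob_a: Round cabinet knob of brushed steel standing on its foot: a mushroom head 34 mm across (widest from 17 to 24 mm above the foot, top at 29 mm), thin neck, round foot 22 mm across. About 50 g. Origin: centre of the foot's underside; z is up along the knob.
- knob_b: Round cabinet knob of brushed steel standing on its foot: a mushroom head 34 mm across (widest from 17 to 24 mm above the foot, top at 29 mm), thin neck, round foot 22 mm across. About 50 g. Origin: centre of the foot's underside; z is up along the knob. Identical to the other round knob.
- tknob_a: T-shaped cabinet knob of brushed steel standing on its foot: a straight square bar 56 mm long, 12 mm wide and 12 mm thick (from 18 to 30 mm above the foot) on a 12 mm round stem with a round foot 24 mm across. About 50 g. Origin: centre of the foot's underside; x runs along the bar, z is up.
- tknob_b: T-shaped cabinet knob of brushed steel standing on its foot: a straight square bar 56 mm long, 12 mm wide and 12 mm thick (from 18 to 30 mm above the foot) on a 12 mm round stem with a round foot 24 mm across. About 50 g. Origin: centre of the foot's underside; x runs along the bar, z is up. Identical to the other T-shaped knob.
- pull: Steel bar pull (drawer handle) lying flat: a C 108 mm long, 32 wide, 12 thick, 90 g. Origin: centre of that outline, 6 mm above its support; x along its length, z up. The straight grip bar, 12 mm wide, 108 long, is centred at y = +10 mm; two legs 12 mm wide at x = -48 and +48 run from it to y = -16, open between them. Mass centre: x = 0, y about +5 mm.
- dish: Round white ceramic dish, 124 mm across outside and about 112 mm inside, rim 14 mm high, inner floor 4 mm above the counter. Fixed to the counter. Origin: centre of its underside, z up.
- box: Square white open box, 118 x 118 mm outside, 110 x 110 mm inside, walls 4 mm thick and 14 mm high, inner floor 4 mm above the counter. Fixed to the counter. Origin: centre of its underside; x and y run along its sides, z up.
- tray: Long white open tray, 88 mm (x) by 158 mm (y) outside, 80 by 150 mm inside, walls 4 mm thick and 14 mm high, inner floor 4 mm above the counter. Fixed to the counter. Origin: centre of its underside; y runs along its length, z up.
- goblet: Blue goblet, a bystander to be left alone: 115 mm tall, 60 mm across, 180 g, standing on its foot. Origin: centre of the foot's underside.
- screwdriver: Screwdriver 160 mm long lying on the counter, a bystander to be left alone. x runs from the handle towards the tip.
Mind the look-alikes: they are no part of the job. What is shaped like the tknob_b but purple or red is not meant. Leave any brown look-alike of the tknob_a alone.

How it is judged:
By the outcome, as a careful person would: the job done as asked, in the order asked, and still so for the second after the job is handed in, with the robot touching nothing.
It also fails if it takes over 128 s, if anything falls off the work surface, if the arm or the gripper's body presses on something with over 40 N, if the wrist force passes 120 N, or if a joint passes its speed limit or range.

## Working session

There is one attempt and no reset: what is moved stays moved. The work goes in short steps, Python scripts to look and compute and a shell command to move; the robot and the scene stay as the last step left them, time stands still between calls to the robot, and variables do not carry over. Pictures are saved under pics/ and viewed, about 12 in all and at most 16, crops included, and the job is handed in when it is done.

```bash
mkdir -p pics; python3 - <<'E'
from station import arm
import cv2,numpy as np
for n in("scene","top"):
    p,d=arm.snapshot(n); cv2.imwrite(f"pics/{n}0.png",p[:,:,::-1]); np.save(f"{n}0.npy",d)
    c=arm.get_calibration(n); print(n,{k:(np.round(v,3).tolist()) for k,v in c.items() if k!='name'})
    cv2.imwrite(f"pics/{n}0b.png",cv2.resize(p[:,:,::-1],(800,600),interpolation=cv2.INTER_CUBIC))
o=arm.get_obs();print(o)
E
```

```text
scene {'fx': 405.252, 'fy': 405.252, 'cx': 261.47, 'cy': 191.679, 'cam_to_world': [[-0.527, -0.466, 0.71, 1.149], [0.85, -0.304, 0.431, 0.413], [0.015, 0.831, 0.557, 0.538], [0.0, 0.0, 0.0, 1.0]]}
top {'fx': 399.046, 'fy': 399.046, 'cx': 254.249, 'cy': 192.288, 'cam_to_world': [[0.148, 0.967, -0.206, 0.298], [-0.989, 0.145, -0.03, -0.009], [0.001, 0.208, 0.978, 0.928], [0.0, 0.0, 0.0, 1.0]]}
{'time_s': 0.1, 'qpos': array([ 1.07393129e+00,  2.21171622e-01,  1.52750941e+00,  4.10337860e-05,
        1.39471742e+00, -1.26085489e-01]), 'qvel': array([-6.08449188e-04, -2.67142567e-04, -2.90699628e-03, -1.41346975e-03,
       -3.57901528e-04, -4.18427548e-05]), 'joint_torque': array([ 9.36680080e-04, -4.95941305e+01, -3.88520622e+01,  7.01015722e-02,
        5.15200209e-02, -2.15204341e-05]), 'eef_pos': array([0.22617515, 0.58203547, 0.22562484]), 'tcp_rot': array([ 2.59220845e+00,  1.77344340e+00, -2.55222642e-03]), 'ft_force': array([-0.51967869, -0.38392883, -0.30116188]), 'wrist_torque': array([-0.03301853,  0.00098464, -0.02213601]), 'finger_gap': 1.0023525423915514}
```

View pics/top0b.png

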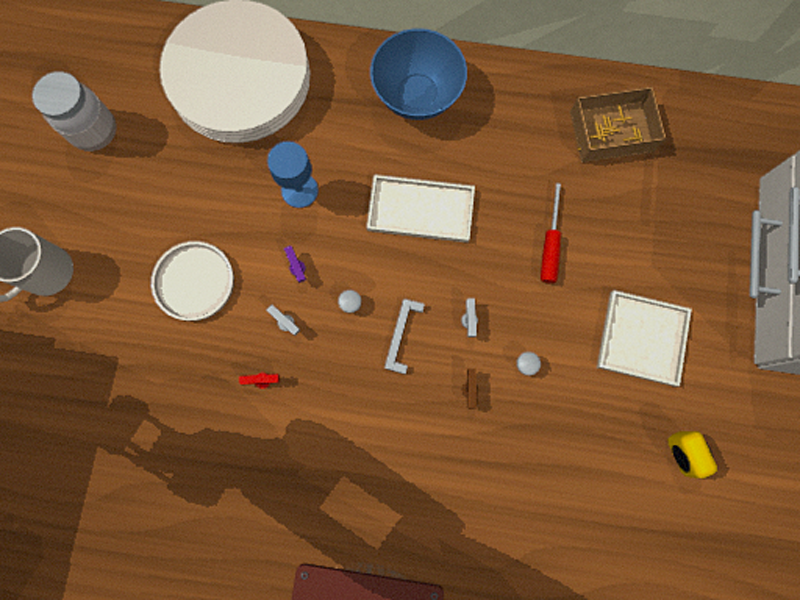

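View pics/scene0b.png

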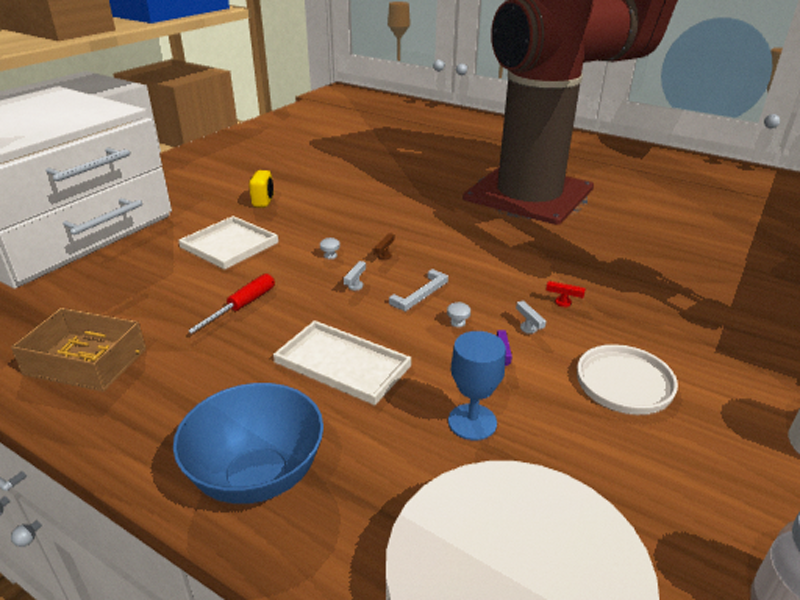

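```bash
cat > h.py <<'E'
from station import arm
import cv2,numpy as np
from scipy.spatial.transform import Rotation as R
def ray(uv,z,n="top"):
    "pixels (N,2) -> world xy on plane z"
    c=arm.get_calibration(n); uv=np.atleast_2d(uv).astype(float); T=np.array(c["cam_to_world"])
    d=np.c_[(uv[:,0]-c["cx"])/c["fx"],-(uv[:,1]-c["cy"])/c["fy"],-np.ones(len(uv))]@T[:3,:3].T
    return (T[:3,3]+d*((z-T[2,3])/d[:,2])[:,None])[:,:2]
def px(P,n="top"):
    c=arm.get_calibration(n);T=np.linalg.inv(c["cam_to_world"]);q=T[:3,:3]@np.array(P)+T[:3,3]
    return np.array([c["cx"]-c["fx"]*q[0]/q[2],c["cy"]+c["fy"]*q[1]/q[2]])
def grey(p,sat=75,val=75):
    h=cv2.cvtColor(p,cv2.COLOR_RGB2HSV); return ((h[...,1]<sat)&(h[...,2]>val)).astype(np.uint8)
def blob(m,uv,r):
    "largest component in window"
    w=np.zeros_like(m);u,v=int(uv[0]),int(uv[1]);w[max(v-r,0):v+r,max(u-r,0):u+r]=m[max(v-r,0):v+r,max(u-r,0):u+r]
    n,l,s,c=cv2.connectedComponentsWithStats(w); k=1+np.argmax(s[1:,4]); ys,xs=np.where(l==k); return np.c_[xs,ys],l==k
def fit(uv,z,n="top"):
    w=ray(uv,z,n); (c,s,a)=cv2.minAreaRect((w*1000).astype(np.float32)); s=np.array(s)
    if s[0]<s[1]: a+=90;s=s[::-1]
    return np.array(c)/1000,s,(a+90)%180-90,w.mean(0)
def tool():
    o=arm.get_obs(); M=R.from_rotvec(o["tcp_rot"]).as_matrix()
    return o,M
def go(x,y,z,jawdir=None):
    "print the shift in tool axes from the measured pose, twist to jaw direction (deg, mod 180)"
    o,M=tool(); d=M.T@(np.array([x,y,z])-o["eef_pos"]); a=np.degrees(np.arctan2(M[1,0],M[0,0]))
    t=None if jawdir is None else -((jawdir-a+90)%180-90)
    print("dp",d.round(4),"twist",t,"jaw now",a.round(1),"q6",o["qpos"][5].round(2))
E
python3 - <<'E'
from h import *
p=cv2.imread("pics/top0.png")[:,:,::-1].copy(); m=grey(p); k=1.5625
vis=p.copy()
for n,u,v,r,z in [("knob1",349,301,16,.0205),("knob2",528,363,16,.0205),("tL",283,319,20,.028),("tR",471,317,22,.028),("pull",405,337,34,.012),("dish",193,281,36,.014),("box",645,338,44,.014),("tray",421,208,46,.014)]:
    uv,l=blob(m,(u/k,v/k),r); c,s,a,g=fit(uv,z); vis[l]=(0,255,0) if n not in("dish","box","tray") else (255,0,255)
    print(n,c.round(4),s.round(1),"ang %.1f"%a,"cent",g.round(4),len(uv))
cr=np.hstack([p[140:270,90:450],]);cr2=vis[140:270,90:450]
cv2.imwrite("pics/crop1.png",cv2.resize(np.vstack([cr,cr2])[:,:,::-1],None,fx=2.2,fy=2.2,interpolation=cv2.INTER_NEAREST))
E
```

```text
knob1 [0.4773 0.0899] [32.6 30.9] ang -81.5 cent [0.4775 0.0891] 170
knob2 [ 0.4252 -0.1841] [32.3 31.9] ang 6.2 cent [ 0.4248 -0.1841] 180
tL [0.4337 0.1808] [56.7 22.4] ang 54.0 cent [0.4333 0.1798] 173
tR [ 0.4778 -0.0895] [56.1 22.9] ang 7.3 cent [ 0.4772 -0.0908] 178
pull [0.4397 0.0011] [109.3  33.1] ang -6.9 cent [0.4396 0.0065] 364
dish [0.4764 0.3301] [124.2 121.4] ang -81.5 cent [0.4746 0.3298] 2118
box [ 0.4891 -0.3512] [121.9 121.5] ang 84.6 cent [ 0.4884 -0.3513] 2709
tray [0.6406 0.0054] [159.8  93.5] ang -88.5 cent [0.6404 0.0048] 2395
```

View pics/crop1.png

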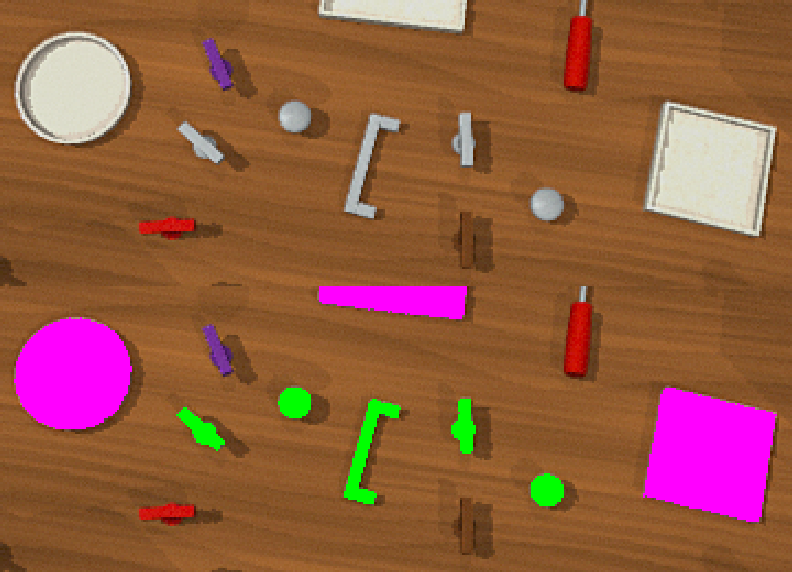

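```bash
python3 - <<'E'
from h import *
p=cv2.imread("pics/top0.png")[:,:,::-1].copy(); m=grey(p); k=1.5625
for n,u,v,r in [("tL",283,319,20),("tR",471,317,22)]:
    uv,l=blob(m,(u/k,v/k),r); w=ray(uv,.030); c,s,a,g=fit(uv,.030)
    for i in range(4):
        d=np.array([np.cos(np.radians(a)),np.sin(np.radians(a))]);e=np.array([-d[1],d[0]])
        al=(w-c)@d;ac=(w-c)@e
        t=np.abs(al)>16; f=np.polyfit(al[t],ac[t],1); a+=np.degrees(np.arctan(f[0])); c=c+e*f[1]
        al=(w-c)@d; c=c+d*(al.max()+al.min())/2
    print(n,"bar centre",c.round(4),"ang %.1f"%a,"len",np.ptp(al).round(4),"width",np.ptp(ac[t]).round(4))
for n,u,v,z in [("gobletbase",299,193,0),("goblettop",290,160,.115),("bowl",419,73,.05),("purple",294,264,.03),("brown",472,388,.03),("sd handle",551,280,.01)]: print(n,ray((u/k,v/k),z).round(3))
go(.4775,.0895,.15,None)
E
```

```text
Traceback (most recent call last):
TypeError: expected non-empty vector for x
```

```bash
python3 - <<'E'
from h import *
p=cv2.imread("pics/top0.png")[:,:,::-1].copy(); m=grey(p); k=1.5625
for n,u,v,r in [("tL",283,319,20),("tR",471,317,22)]:
    uv,l=blob(m,(u/k,v/k),r); w=ray(uv,.030); c,s,a,g=fit(uv,.030)
    for i in range(4):
        d=np.array([np.cos(np.radians(a)),np.sin(np.radians(a))]);e=np.array([-d[1],d[0]])
        al=(w-c)@d;ac=(w-c)@e
        t=np.abs(al)>.016; f=np.polyfit(al[t],ac[t],1); a+=np.degrees(np.arctan(f[0])); c=c+e*f[1]
        al=(w-c)@d; c=c+d*(al.max()+al.min())/2
    print(n,"bar centre",c.round(4),"ang %.1f"%a,"len",np.ptp(al).round(4),"width",np.ptp(ac[t]).round(4))
for n,u,v,z in [("gobletbase",299,193,0),("goblettop",290,160,.115),("bowl",419,73,.05),("purple",294,264,.03),("brown",472,388,.03),("sd handle",551,280,.01)]: print(n,ray((u/k,v/k),z).round(3))
go(.4775,.0895,.15,None)
E
```

```text
tL bar centre [0.4339 0.1801] ang 57.7 len 0.0569 width 0.0129
tR bar centre [ 0.4777 -0.0917] ang 9.8 len 0.056 width 0.0122
gobletbase [[0.641 0.198]]
goblettop [[0.645 0.193]]
bowl [[0.846 0.037]]
purple [[0.519 0.178]]
brown [[ 0.376 -0.107]]
sd handle [[ 0.557 -0.207]]
dp [-0.3679  0.4127  0.0762] twist None jaw now 68.8 q6 -0.13
```

```bash
python3 -m jog '[{"dp":[-0.368,0.413,0.08],"twist":0,"jaw":0.42},{"dp":[-0.368,0.413,0.08],"twist":0,"jaw":0.42},{"dp":[-0.368,0.413,0.08],"twist":0,"jaw":0.42},{"dp":[-0.368,0.413,0.08],"twist":0,"jaw":0.42},{"dp":[-0.368,0.413,0.08],"twist":0,"jaw":0.42},{"dp":[-0.368,0.413,0.08],"twist":0,"jaw":0.42},{"dp":[-0.368,0.413,0.08],"twist":0,"jaw":0.42},{"dp":[-0.368,0.413,0.08],"twist":0,"jaw":0.42},{"dp":[-0.368,0.413,0.08],"twist":0,"jaw":0.42},{"dp":[-0.368,0.413,0.08],"twist":0,"jaw":0.42},{"dp":[-0.368,0.413,0.08],"twist":0,"jaw":0.42},{"dp":[-0.368,0.413,0.08],"twist":0,"jaw":0.42}]' 15; python3 -c "
from h import *
go(.4775,.0895,.036);go(.434,.18,.036,-32.3)"
```

```text
time_s: 1.3
eef_pos: [0.4791, 0.0856, 0.1457]
tcp_rot: [2.596, 1.767, -0.002]
ft_force: [-0.1, 0.7, 0.2]
finger_gap: 0.58
dp [ 0.0032 -0.0029  0.1097] twist None jaw now 68.5 q6 -1.18
dp [ 0.0715 -0.0766  0.1096] twist -79.2216178545093 jaw now 68.5 q6 -1.18
```

```bash
python3 -m jog '[{"dp":[0.002,-0.001,0.05],"twist":0,"jaw":0.42},{"dp":[0.002,-0.001,0.08],"twist":0,"jaw":0.42},{"dp":[0.002,-0.001,0.1],"twist":0,"jaw":0.42},{"dp":[0.002,-0.001,0.108],"twist":0,"jaw":0.42},{"dp":[0.002,-0.001,0.109],"twist":0,"jaw":0.42},{"dp":[0.002,-0.001,0.109],"twist":0,"jaw":0.42}]'; python3 -c "
from h import *
go(.4775,.0895,.036)
p,d=arm.snapshot('scene'); cv2.imwrite('pics/s1.png',cv2.resize(p[120:270,170:400,::-1],None,fx=3,fy=3))"
```

```text
time_s: 1.9
eef_pos: [0.4784, 0.0925, 0.0385]
tcp_rot: [2.592, 1.774, 0.001]
ft_force: [-0.3, 0.4, 0.1]
finger_gap: 0.583
dp [-0.0031  0.0002  0.0025] twist None jaw now 68.8 q6 -1.17
```

View pics/s1.png

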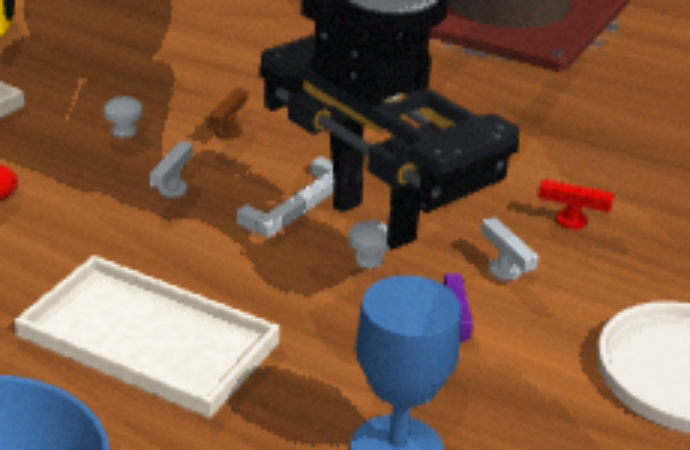

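```bash
python3 - <<'E'
from h import *
o,M=tool()
for s in(-.025,0,.025): 
    P=o["eef_pos"]+M@np.array([s,0,.025]); print(s,P.round(3),(px(P,"scene")-[170,120])*3, px(P,"top"))
print("knob scene crop (368,228) ->",ray((170+368/3,120+228/3),.0205,"scene"))
p,d=arm.snapshot('top'); cv2.imwrite('pics/t1.png',cv2.resize(p[130:270,140:360,::-1],None,fx=3,fy=3))
E
```

```text
-0.025 [0.47  0.069 0.014] [350.62892816 232.94834529] [231.48190332 197.40312429]
0 [0.479 0.092 0.014] [372.1720161  248.42683549] [222.27135793 192.20743897]
0.025 [0.488 0.116 0.014] [394.51306069 264.47864944] [213.1106519  187.03986813]
knob scene crop (368,228) -> [[0.46552937 0.08128093]]
```

View pics/t1.png

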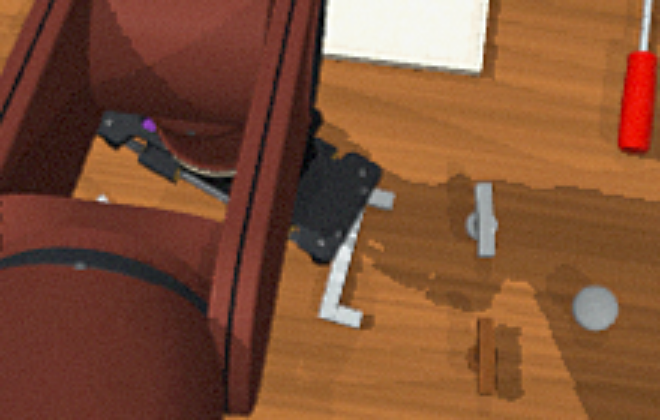

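```bash
python3 - <<'E'
from h import *
print(arm.finger_overhang, arm.get_obs()["eef_pos"],arm.get_obs()["time_s"])
p,d=arm.snapshot('scene'); cv2.imwrite('pics/s2.png',cv2.resize(p[120:270,170:400,::-1],None,fx=3,fy=3))
c=arm.get_calibration("scene");T=c["cam_to_world"]
def w(u,v):
    u=170+u/3;v=120+v/3;z=np.median(d[int(v)-0:int(v)+2,int(u):int(u)+2]);return (T@np.array([(u-c["cx"])/c["fx"]*z,-(v-c["cy"])/c["fy"]*z,-z,1]))[:3].round(3)
for q in [(345,200),(403,225),(403,238),(368,236),(368,260),(172,170),(500,240),(330,120),(300,350)]: print(q,w(*q))
for P in [(.4775,.0895,.0205),(.4777,-.0917,.03),(.434,.18,.03)]: print((px(P,"scene")-[170,120])*3)
a=p[120:270,170:400].astype(int);print((cv2.absdiff(cv2.imread('pics/s1.png')[::3,::3,::-1],cv2.imread('pics/s2.png')[::3,::3,::-1])>25).sum())
E
```

```text
0.025 [0.47909103 0.09239304 0.03910877] 2.0
(345, 200) [0.473 0.064 0.044]
(403, 225) [0.492 0.122 0.054]
(403, 238) [0.491 0.122 0.042]
(368, 236) [0.486 0.091 0.029]
(368, 260) [0.484 0.092 0.006]
(172, 170) [ 0.486 -0.085  0.026]
(500, 240) [0.436 0.175 0.028]
(330, 120) [0.501 0.064 0.125]
(300, 350) [0.595 0.1   0.001]
[370.14619725 239.03429242]
[171.64551166 158.97025406]
[507.89412235 238.52799867]
77
```

View pics/s2.png

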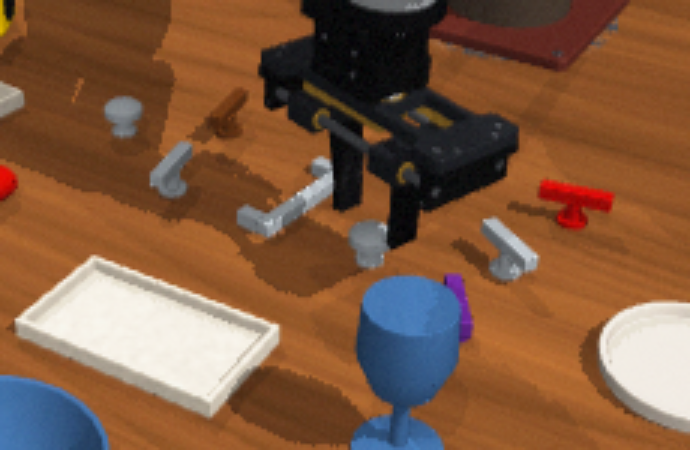

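```bash
cat >> h.py <<'E'
def tips(name,r=45):
    "depth points near the tool in the scene view: lowest z of dark finger points, view saved"
    p,d=arm.snapshot("scene");c=arm.get_calibration("scene");T=np.array(c["cam_to_world"]);o,M=tool()
    vv,uu=np.mgrid[:384,:512]; q=np.stack([(uu-c["cx"])/c["fx"]*d,-(vv-c["cy"])/c["fy"]*d,-d,np.ones_like(d)],-1)@T.T
    q=q[...,:3]; dark=(p.max(2)<60)&(d>0)&(np.linalg.norm(q[...,:2]-o["eef_pos"][:2],axis=-1)<.07)&(q[...,2]>.004)&(q[...,2]<.1)
    L=(q-o["eef_pos"])@M
    for s in(-1,1):
        t=dark&(s*L[...,0]>0); 
        if t.sum()>5:
            lo=np.percentile(q[t][:,2],4); print("finger",s,"low z %.3f"%lo,"n",t.sum(),"tool xyz med",np.median(L[t&(q[...,2]<lo+.02)],0).round(3))
    u,v=px(o["eef_pos"],"scene").astype(int); u=np.clip(u,r+20,512-r-20);v=np.clip(v,r+10,384-r-10)
    cv2.imwrite(f"pics/{name}.png",cv2.resize(p[v-r:v+r,u-r-15:u+r+15,::-1],None,fx=5,fy=5))
E
python3 -c "
from h import *
tips('x0')"
python3 -m jog '[{"dp":[-0.003,0,0.008],"twist":0,"jaw":0.42},{"dp":[-0.003,0,0.014],"twist":0,"jaw":0.42},{"dp":[-0.003,0,0.02],"twist":0,"jaw":0.42},{"dp":[-0.003,0,0.02],"twist":0,"jaw":0.42}]'
python3 -c "
from h import *
tips('s3')"
```

```text
finger -1 low z 0.040 n 225 tool xyz med [-0.027  0.006 -0.011]
finger 1 low z 0.040 n 187 tool xyz med [ 0.032  0.005 -0.01 ]
time_s: 2.5
eef_pos: [0.4756, 0.0892, 0.0163]
tcp_rot: [-2.592, -1.773, 0.003]
ft_force: [-0.5, 0.1, 0.5]
finger_gap: 0.581
finger -1 low z 0.018 n 308 tool xyz med [-0.028  0.006 -0.01 ]
finger 1 low z 0.017 n 249 tool xyz med [ 0.032  0.004 -0.01 ]
```

View pics/s3.png

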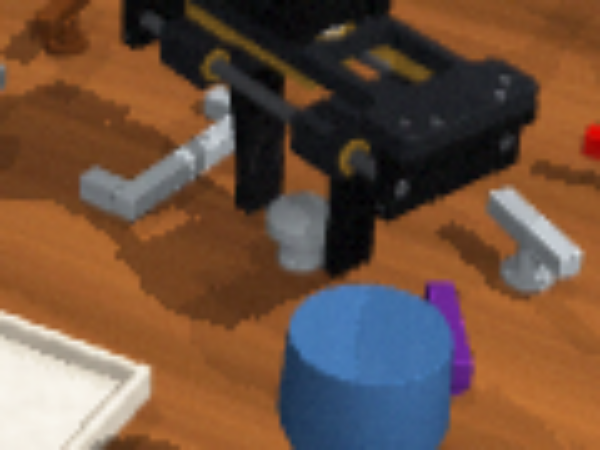

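```bash
python3 -m jog '[{"dp":[0.001,0.004,0.003],"twist":0,"jaw":0.42},{"dp":[0.001,0.004,0.003],"twist":0,"jaw":0.7},{"dp":[0.001,0.004,0.003],"twist":0,"jaw":0.7},{"dp":[0.001,0.004,0.003],"twist":0,"jaw":0.7},{"dp":[0.001,0.004,0.003],"twist":0,"jaw":0.7},{"dp":[0.001,0.004,0.003],"twist":0,"jaw":0.7}]' 15
python3 -c "
from h import *
tips('s4');print(tool()[0]['finger_gap']*87)"
```

```text
time_s: 3.15
eef_pos: [0.481, 0.0888, 0.0147]
tcp_rot: [2.593, 1.774, 0.0]
ft_force: [-0.5, 0.2, -0.4]
finger_gap: 0.379
finger -1 low z 0.020 n 285 tool xyz med [-0.019  0.008 -0.014]
finger 1 low z 0.018 n 283 tool xyz med [ 0.023  0.004 -0.011]
32.97162777609709
```

View pics/s4.png

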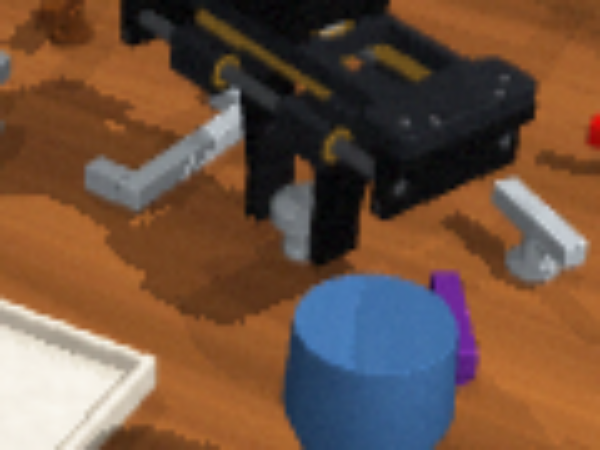

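```bash
python3 -m jog '[{"dp":[0,0,-0.02],"twist":0,"jaw":0.7},{"dp":[0,0,-0.055],"twist":0,"jaw":0.7},{"dp":[0.02,-0.006,-0.07],"twist":0,"jaw":0.7},{"dp":[0.06,-0.017,-0.07],"twist":0,"jaw":0.7},{"dp":[0.105,-0.03,-0.07],"twist":0,"jaw":0.7},{"dp":[0.15,-0.043,-0.07],"twist":0,"jaw":0.7},{"dp":[0.19,-0.054,-0.07],"twist":0,"jaw":0.7},{"dp":[0.215,-0.062,-0.07],"twist":0,"jaw":0.7},{"dp":[0.2235,-0.064,-0.06],"twist":0,"jaw":0.7},{"dp":[0.2235,-0.064,-0.045],"twist":0,"jaw":0.7},{"dp":[0.2235,-0.064,-0.035],"twist":0,"jaw":0.7},{"dp":[0.2235,-0.064,-0.035],"twist":0,"jaw":0.7}]'
python3 -c "
from h import *
tips('s5',60);go(.501,.3205,.05)"
```

```text
time_s: 4.4
eef_pos: [0.5001, 0.3178, 0.0463]
tcp_rot: [-2.594, -1.772, 0.009]
ft_force: [-0.1, 0.4, -1.2]
finger_gap: 0.378
finger -1 low z 0.049 n 250 tool xyz med [-0.02   0.009 -0.012]
finger 1 low z 0.047 n 201 tool xyz med [ 0.022  0.008 -0.008]
dp [ 0.0021 -0.0008 -0.0023] twist None jaw now 68.7 q6 -0.76
```

View pics/s5.png

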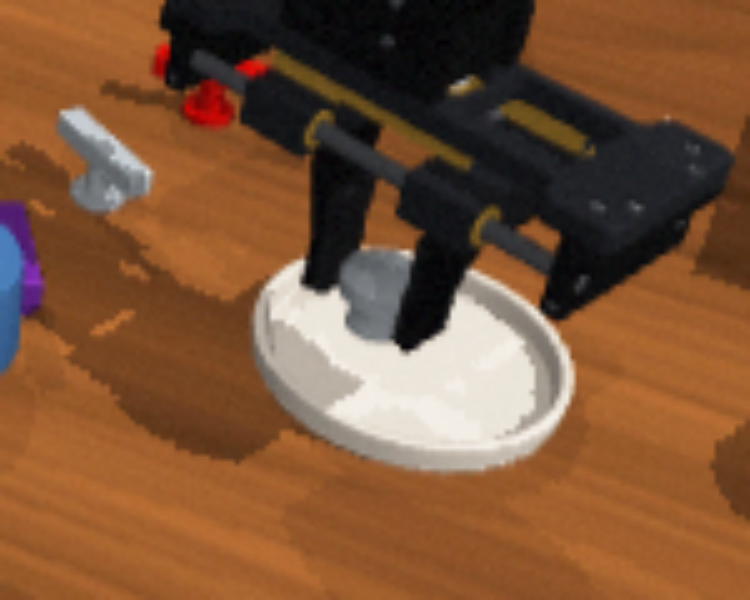

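```bash
python3 -m jog '[{"dp":[0,0,0.015],"twist":0,"jaw":0.7},{"dp":[0,0,0.025],"twist":0,"jaw":0.7},{"dp":[0,0,0.029],"twist":0,"jaw":0.7},{"dp":[0,0,0.031],"twist":0,"jaw":0.7},{"dp":[0,0,0.031],"twist":0,"jaw":0.7},{"dp":[0,0,0.031],"twist":0,"jaw":0.7}]'
python3 -m jog '[{"dp":[0,0,0],"twist":0,"jaw":0.52},{"dp":[0,0,0],"twist":0,"jaw":0.45},{"dp":[0,0,0],"twist":0,"jaw":0.42},{"dp":[0,0,-0.02],"twist":0,"jaw":0.42},{"dp":[0,0,-0.06],"twist":0,"jaw":0.42},{"dp":[0,0,-0.09],"twist":0,"jaw":0.42}]'
python3 -c "
from h import *
go(.4265,-.1845,.11)"
```

```text
time_s: 5.05
eef_pos: [0.5024, 0.3203, 0.0188]
tcp_rot: [2.593, 1.774, 0.0]
ft_force: [0.2, -0.2, 1.4]
finger_gap: 0.373
time_s: 5.65
eef_pos: [0.5023, 0.3204, 0.1101]
tcp_rot: [2.593, 1.774, 0.001]
ft_force: [0.3, 1.1, 0.3]
finger_gap: 0.577
dp [-0.4981  0.1123 -0.    ] twist None jaw now 68.8 q6 -0.76
```

```bash
python3 -m jog '[{"dp":[-0.497,0.115,0],"twist":0,"jaw":0.42},{"dp":[-0.497,0.115,0],"twist":0,"jaw":0.42},{"dp":[-0.497,0.115,0],"twist":0,"jaw":0.42},{"dp":[-0.497,0.115,0],"twist":0,"jaw":0.42},{"dp":[-0.497,0.115,0],"twist":0,"jaw":0.42},{"dp":[-0.497,0.115,0],"twist":0,"jaw":0.42},{"dp":[-0.497,0.115,0],"twist":0,"jaw":0.42},{"dp":[-0.497,0.115,0],"twist":0,"jaw":0.42},{"dp":[-0.497,0.115,0],"twist":0,"jaw":0.42},{"dp":[-0.497,0.115,0],"twist":0,"jaw":0.42},{"dp":[-0.497,0.115,0],"twist":0,"jaw":0.42},{"dp":[-0.497,0.115,0],"twist":0,"jaw":0.42}]'
python3 -m jog '[{"dp":[0,0,0.04],"twist":0,"jaw":0.42},{"dp":[0,0,0.055],"twist":0,"jaw":0.42},{"dp":[0,0,0.055],"twist":0,"jaw":0.42},{"dp":[0,0,0.055],"twist":0,"jaw":0.42}]'
python3 -c "
from h import *
tips('s6',40);go(.4265,-.1845,.017)
p,d=arm.snapshot('top');m=grey(p);uv,l=blob(m,px((.499,.321,.0245)),15);print('knob1',fit(uv,.0245))
cv2.imwrite('pics/t6.png',cv2.resize(p[:,80:300,::-1],None,fx=3,fy=3)[300:750])"
```

```text
time_s: 6.85
eef_pos: [0.429, -0.1861, 0.1088]
tcp_rot: [2.596, 1.769, 0.0]
ft_force: [0.4, -0.3, -0.5]
finger_gap: 0.577
time_s: 7.25
eef_pos: [0.4296, -0.1832, 0.0538]
tcp_rot: [-2.591, -1.776, 0.0]
ft_force: [-0.2, -0.5, 1.0]
finger_gap: 0.584
finger -1 low z 0.055 n 125 tool xyz med [-0.028  0.002 -0.009]
finger 1 low z 0.055 n 127 tool xyz med [ 0.033  0.001 -0.009]
dp [-0.002  -0.0033  0.0375] twist None jaw now 68.8 q6 -1.77
knob1 (array([0.50022708, 0.3228587 ]), array([70.31672668, 68.24414062]), 11.876030921936035, array([0.49838909, 0.32294787]))
```

View pics/s6.png

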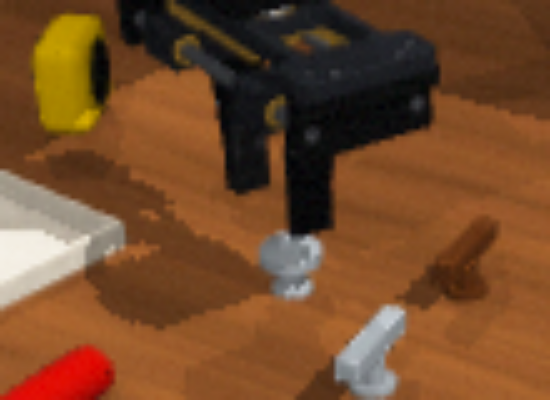

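```bash
python3 - <<'E'
from h import *
p,d=arm.snapshot('scene')
for P in [(.4252,-.1841,.0205)]:
    u=px(P,"scene"); uv,l=blob(grey(p,60,90),u,14); print(u,uv.mean(0),np.ptp(uv,0))
    top=uv[:,1].min(); head=uv[uv[:,1]<top+14]; print("head mid",head[:,0].min()/2+head[:,0].max()/2, head[:,1].min(),head[:,1].max())
    print(ray([(head[:,0].min()/2+head[:,0].max()/2,top+6)],.022,"scene"))
o,M=tool()
# front-face finger midpoints in the scene image from model (TCP y+9.5mm), tip at z-.003
for s in(-.025,.025): print(s,px(o["eef_pos"]+M@np.array([s,.0,.003]),"scene"))
u,v=px(o["eef_pos"],"scene").astype(int);print("crop origin",u-55,v-40)
E
```

```text
[210.3948928  157.34495215] [210.68376068 158.05128205] [11 13]
head mid 210.5 152 165
[[ 0.4299236 -0.1799889]]
-0.025 [203.34448787 143.68768734]
0.025 [213.39601583 151.11448382]
crop origin 153 106
```

```bash
python3 -m jog '[{"dp":[-0.001,-0.002,0.015],"twist":0,"jaw":0.42},{"dp":[-0.001,-0.002,0.03],"twist":0,"jaw":0.42},{"dp":[-0.001,-0.002,0.039],"twist":0,"jaw":0.42},{"dp":[-0.001,-0.002,0.039],"twist":0,"jaw":0.42},{"dp":[-0.001,-0.002,0.039],"twist":0,"jaw":0.7},{"dp":[-0.001,-0.002,0.039],"twist":0,"jaw":0.7},{"dp":[-0.001,-0.002,0.039],"twist":0,"jaw":0.7},{"dp":[-0.001,-0.002,0.039],"twist":0,"jaw":0.7},{"dp":[-0.001,-0.002,0.039],"twist":0,"jaw":0.7}]'
python3 -c "
from h import *
tips('s7',40)
p,d=arm.snapshot('top');cv2.imwrite('pics/t6.png',cv2.resize(p[120:260,80:300,::-1],None,fx=3,fy=3))
a=cv2.resize(cv2.imread('pics/s7.png'),(380,276));b=cv2.resize(cv2.imread('pics/t6.png'),(434,276));cv2.imwrite('pics/c7.png',np.hstack([a,b])[:,:800])"
```

```text
time_s: 8.3
eef_pos: [0.4277, -0.1852, 0.0154]
tcp_rot: [2.592, 1.773, 0.001]
ft_force: [-0.3, -0.3, 4.0]
finger_gap: 0.379
finger -1 low z 0.019 n 158 tool xyz med [-0.019  0.007 -0.015]
finger 1 low z 0.016 n 162 tool xyz med [ 0.023  0.002 -0.011]
```

View pics/c7.png

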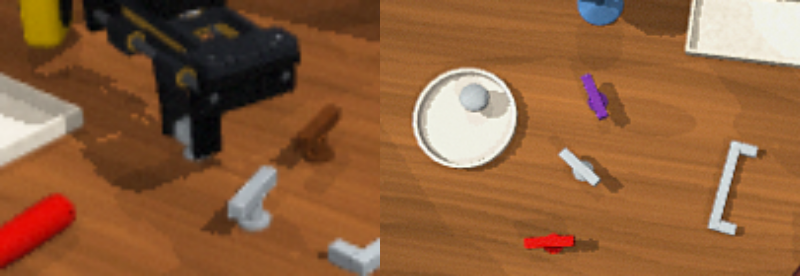

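```bash
python3 -m jog '[{"dp":[0,0,-0.02],"twist":0,"jaw":0.7},{"dp":[0,0,-0.06],"twist":0,"jaw":0.7},{"dp":[0.02,-0.007,-0.09],"twist":0,"jaw":0.7},{"dp":[0.06,-0.02,-0.09],"twist":0,"jaw":0.7},{"dp":[0.105,-0.035,-0.09],"twist":0,"jaw":0.7},{"dp":[0.15,-0.05,-0.09],"twist":0,"jaw":0.7},{"dp":[0.195,-0.064,-0.09],"twist":0,"jaw":0.7},{"dp":[0.24,-0.079,-0.09],"twist":0,"jaw":0.7},{"dp":[0.285,-0.094,-0.09],"twist":0,"jaw":0.7},{"dp":[0.33,-0.109,-0.09],"twist":0,"jaw":0.7},{"dp":[0.37,-0.122,-0.09],"twist":0,"jaw":0.7},{"dp":[0.4,-0.132,-0.09],"twist":0,"jaw":0.7}]'
python3 -m jog '[{"dp":[0.03,-0.01,0],"twist":0,"jaw":0.7},{"dp":[0.06,-0.02,0],"twist":0,"jaw":0.7},{"dp":[0.085,-0.028,0],"twist":0,"jaw":0.7},{"dp":[0.0975,-0.032,0.01],"twist":0,"jaw":0.7},{"dp":[0.0975,-0.032,0.035],"twist":0,"jaw":0.7},{"dp":[0.0975,-0.032,0.055],"twist":0,"jaw":0.7},{"dp":[0.0975,-0.032,0.055],"twist":0,"jaw":0.7},{"dp":[0.0975,-0.032,0.055],"twist":0,"jaw":0.7}]'
python3 -c "
from h import *
tips('s8',50);go(.4555,.338,.05)"
```

```text
time_s: 9.6
eef_pos: [0.4483, 0.2383, 0.1043]
tcp_rot: [-2.591, -1.776, 0.001]
ft_force: [0.6, -0.4, -0.1]
finger_gap: 0.38
time_s: 10.4
eef_pos: [0.454, 0.338, 0.0492]
tcp_rot: [-2.593, -1.774, 0.003]
ft_force: [0.7, -0.2, -0.1]
finger_gap: 0.378
finger -1 low z 0.051 n 231 tool xyz med [-0.02   0.008 -0.01 ]
finger 1 low z 0.050 n 204 tool xyz med [ 0.022  0.008 -0.008]
dp [-0.0001  0.0008  0.0002] twist None jaw now 68.7 q6 -0.7
```

```bash
python3 -m jog '[{"dp":[0,0,0.015],"twist":0,"jaw":0.7},{"dp":[0,0,0.025],"twist":0,"jaw":0.7},{"dp":[0,0,0.029],"twist":0,"jaw":0.7},{"dp":[0,0,0.031],"twist":0,"jaw":0.7},{"dp":[0,0,0.031],"twist":0,"jaw":0.7},{"dp":[0,0,0.031],"twist":0,"jaw":0.7},{"dp":[0,0,0.031],"twist":0,"jaw":0.52},{"dp":[0,0,0.031],"twist":0,"jaw":0.45},{"dp":[0,0,0.031],"twist":0,"jaw":0.42},{"dp":[0,0,0.01],"twist":0,"jaw":0.42},{"dp":[0,0,-0.03],"twist":0,"jaw":0.42},{"dp":[0,0,-0.06],"twist":0,"jaw":0.42}]'
python3 -m jog '[{"dp":[-0.04,0.01,0],"twist":8.5,"jaw":0.65},{"dp":[-0.08,0.02,0],"twist":17,"jaw":0.65},{"dp":[-0.12,0.03,0],"twist":25.5,"jaw":0.65},{"dp":[-0.155,0.04,0],"twist":34,"jaw":0.65},{"dp":[-0.155,0.04,0],"twist":42.5,"jaw":0.65},{"dp":[-0.155,0.04,0],"twist":51,"jaw":0.65},{"dp":[-0.155,0.04,0],"twist":59.5,"jaw":0.65},{"dp":[-0.155,0.04,0],"twist":68,"jaw":0.65},{"dp":[-0.155,0.04,0],"twist":76.5,"jaw":0.65},{"dp":[-0.155,0.04,0],"twist":85,"jaw":0.65},{"dp":[-0.155,0.04,0],"twist":93.5,"jaw":0.65},{"dp":[-0.155,0.04,0],"twist":101,"jaw":0.65}]'
python3 -c "
from h import *
go(.4349,.1801,.06,-32.3);print(tool()[0]['time_s'])
p,d=arm.snapshot('top')
m=grey(p)
for P in [(.499,.321,.0245),(.453,.339,.0245)]: print(px(P))
cv2.imwrite('pics/t9.png',cv2.resize(p[120:260,80:300,::-1],None,fx=3,fy=3))"
```

```text
time_s: 11.65
eef_pos: [0.4546, 0.3384, 0.111]
tcp_rot: [2.593, 1.774, 0.0]
ft_force: [0.3, -0.4, 1.4]
finger_gap: 0.578
time_s: 12.85
eef_pos: [0.4356, 0.1793, 0.1095]
tcp_rot: [3.015, -0.881, -0.0]
ft_force: [0.3, -0.6, 0.5]
finger_gap: 0.353
dp [-0.001  -0.0003  0.0495] twist -0.2867750504208004 jaw now -32.6 q6 0.79
12.85
[127.0769931  168.87666674]
[115.24926176 186.70361149]
```

```bash
python3 -m jog '[{"dp":[-0.001,0.001,0.03],"twist":0,"jaw":0.65},{"dp":[-0.001,0.001,0.065],"twist":0,"jaw":0.65},{"dp":[-0.001,0.001,0.085],"twist":0,"jaw":0.65},{"dp":[-0.001,0.001,0.093],"twist":0,"jaw":0.65},{"dp":[-0.001,0.001,0.093],"twist":0,"jaw":0.65},{"dp":[-0.001,0.001,0.093],"twist":0,"jaw":0.93},{"dp":[-0.001,0.001,0.093],"twist":0,"jaw":0.93},{"dp":[-0.001,0.001,0.093],"twist":0,"jaw":0.93},{"dp":[-0.001,0.001,0.093],"twist":0,"jaw":0.93},{"dp":[-0.001,0.001,0.093],"twist":0,"jaw":0.93}]' 20
python3 -c "
from h import *
go(.4349,.1801,.06,-32.3);tips('s9',40)
a=cv2.resize(cv2.imread('pics/s9.png'),(360,262));b=cv2.resize(cv2.imread('pics/t9.png'),(412,262));cv2.imwrite('pics/c9.png',np.hstack([a,b]))"
```

```text
time_s: 13.9
eef_pos: [0.4352, 0.1793, 0.0177]
tcp_rot: [-3.017, 0.872, -0.003]
ft_force: [-0.3, -0.3, 6.6]
finger_gap: 0.137
dp [-0.0006 -0.0006 -0.0423] twist 0.06329034459005811 jaw now -32.2 q6 0.79
finger -1 low z 0.033 n 196 tool xyz med [-0.007 -0.007 -0.024]
finger 1 low z 0.019 n 271 tool xyz med [ 0.015 -0.004 -0.009]
```

View pics/c9.png

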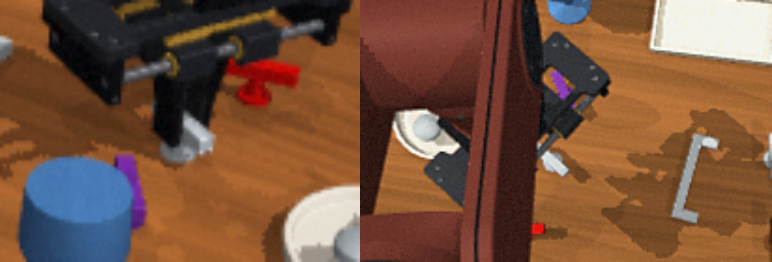

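```bash
python3 -m jog '[{"dp":[0,0,-0.02],"twist":0,"jaw":0.93},{"dp":[0,0,-0.06],"twist":0,"jaw":0.93},{"dp":[0.013,0.015,-0.09],"twist":0,"jaw":0.93},{"dp":[0.04,0.046,-0.09],"twist":-2,"jaw":0.93},{"dp":[0.069,0.08,-0.09],"twist":-5,"jaw":0.93},{"dp":[0.098,0.113,-0.09],"twist":-9,"jaw":0.93},{"dp":[0.127,0.147,-0.09],"twist":-13,"jaw":0.93},{"dp":[0.156,0.18,-0.09],"twist":-17,"jaw":0.93},{"dp":[0.185,0.214,-0.09],"twist":-21,"jaw":0.93},{"dp":[0.214,0.248,-0.09],"twist":-24,"jaw":0.93},{"dp":[0.243,0.281,-0.09],"twist":-27,"jaw":0.93},{"dp":[0.265,0.307,-0.09],"twist":-27,"jaw":0.93}]'
python3 -c "
from h import *
o,M=tool();go(.514+.0013,-.3535-.0008,.06,-5.4)"
```

```text
time_s: 15.15
eef_pos: [0.4946, -0.2247, 0.1068]
tcp_rot: [3.138, -0.143, 0.001]
ft_force: [0.2, 0.5, -0.5]
finger_gap: 0.136
dp [0.0324 0.1272 0.0468] twist 0.17542308293585052 jaw now -5.2 q6 -0.48
```

```bash
python3 -m jog '[{"dp":[0.008,0.035,0],"twist":0,"jaw":0.93},{"dp":[0.018,0.075,0],"twist":0,"jaw":0.93},{"dp":[0.027,0.11,0],"twist":0,"jaw":0.93},{"dp":[0.032,0.129,0],"twist":0,"jaw":0.93},{"dp":[0.032,0.129,0.025],"twist":0,"jaw":0.93},{"dp":[0.032,0.129,0.05],"twist":0,"jaw":0.93},{"dp":[0.032,0.129,0.06],"twist":0,"jaw":0.93},{"dp":[0.032,0.129,0.06],"twist":0,"jaw":0.93},{"dp":[0.032,0.129,0.06],"twist":0,"jaw":0.93}]'
python3 -c "
from h import *
go(.514+.0013,-.3535-.0008,.06,-5.4);tips('s10',50)
p,d=arm.snapshot('top');cv2.imwrite('pics/t10.png',p[:,:,::-1])"
```

```text
time_s: 16.05
eef_pos: [0.515, -0.3535, 0.0473]
tcp_rot: [3.138, -0.143, 0.001]
ft_force: [-0.3, -1.3, -0.2]
finger_gap: 0.135
dp [ 0.0004  0.0008 -0.0127] twist 0.17539424218335853 jaw now -5.2 q6 -0.64
finger -1 low z 0.062 n 119 tool xyz med [-0.008 -0.006 -0.024]
finger 1 low z 0.048 n 147 tool xyz med [ 0.014 -0.005 -0.009]
```

View pics/s10.png

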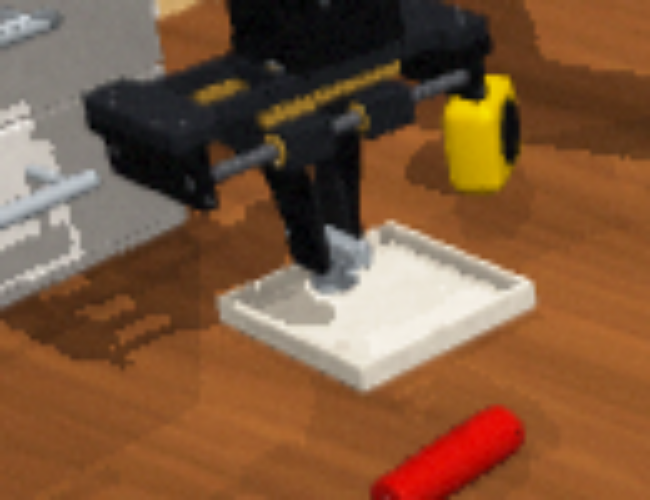

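```bash
python3 - <<'E'
from h import *
p,d=arm.snapshot("scene");c=arm.get_calibration("scene");T=np.array(c["cam_to_world"]);o,M=tool()
vv,uu=np.mgrid[:384,:512]; q=(np.stack([(uu-c["cx"])/c["fx"]*d,-(vv-c["cy"])/c["fy"]*d,-d,np.ones_like(d)],-1)@T.T)[...,:3]
h=cv2.cvtColor(p,cv2.COLOR_RGB2HSV); y=(h[...,0]>22)&(h[...,0]<34)&(h[...,1]>180)&(h[...,2]>90)&(d>0)&(q[...,2]<.1)&(q[...,1]<-.2)
print("tape",np.percentile(q[y],[2,98],axis=0).round(3))
L=(q-o["eef_pos"])@M
b=(p.max(2)<70)&(d>0)&(np.abs(L[...,0])>.045)&(np.abs(L[...,0])<.11)&(np.abs(L[...,1])<.06)&(L[...,2]>-.12)&(q[...,2]>.05)
print("body",np.percentile(q[b],[2,50,98],axis=0).round(3),"tool",np.percentile(L[b],[2,98],axis=0).round(3), o["eef_pos"])
E
```

```text
tape [[ 0.31  -0.423  0.01 ]
 [ 0.362 -0.395  0.061]]
body [[ 0.427 -0.395  0.119]
 [ 0.591 -0.34   0.152]
 [ 0.612 -0.311  0.16 ]] tool [[-0.091 -0.037 -0.112]
 [ 0.095  0.034 -0.07 ]] [ 0.51564627 -0.3540489   0.04838655]
```

```bash
python3 -m jog '[{"dp":[0,0,0.012],"twist":0,"jaw":0.93},{"dp":[0,0,0.021],"twist":0,"jaw":0.93},{"dp":[0,0,0.025],"twist":0,"jaw":0.93},{"dp":[0,0,0.0265],"twist":0,"jaw":0.93},{"dp":[0,0,0.0265],"twist":0,"jaw":0.93},{"dp":[0,0,0.0265],"twist":0,"jaw":0.93}]'
python3 -m jog '[{"dp":[0,0,0],"twist":0,"jaw":0.85},{"dp":[0,0,0],"twist":0,"jaw":0.75},{"dp":[0,0,0],"twist":0,"jaw":0.7},{"dp":[0,0,-0.02],"twist":0,"jaw":0.7},{"dp":[0,0,-0.06],"twist":0,"jaw":0.7},{"dp":[0,0,-0.09],"twist":0,"jaw":0.7}]'
python3 -c "
from h import *
go(.4777+.0013,-.0917-.0005,.11,-80.2)"
```

```text
time_s: 16.8
eef_pos: [0.5144, -0.3532, 0.0212]
tcp_rot: [-3.138, 0.143, 0.002]
ft_force: [-5.1, 4.0, 12.1]
finger_gap: 0.131
time_s: 17.4
eef_pos: [0.5146, -0.3534, 0.111]
tcp_rot: [-3.138, 0.144, 0.001]
ft_force: [-0.1, 0.1, 0.1]
finger_gap: 0.293
dp [-0.0593 -0.2568  0.0011] twist 74.9543835236574 jaw now -5.2 q6 -0.64
```

```bash
python3 -m jog '[{"dp":[-0.01,-0.043,0],"twist":8.5,"jaw":0.65},{"dp":[-0.02,-0.086,0],"twist":17,"jaw":0.65},{"dp":[-0.03,-0.13,0],"twist":25.5,"jaw":0.65},{"dp":[-0.04,-0.175,0],"twist":34,"jaw":0.65},{"dp":[-0.05,-0.22,0],"twist":42.5,"jaw":0.65},{"dp":[-0.059,-0.257,0],"twist":51,"jaw":0.65},{"dp":[-0.059,-0.257,0],"twist":59.5,"jaw":0.65},{"dp":[-0.059,-0.257,0],"twist":68,"jaw":0.65},{"dp":[-0.059,-0.257,0],"twist":75,"jaw":0.65},{"dp":[-0.059,-0.257,0.05],"twist":75,"jaw":0.65},{"dp":[-0.059,-0.257,0.05],"twist":75,"jaw":0.65},{"dp":[-0.059,-0.257,0.05],"twist":75,"jaw":0.65}]'
python3 -c "
from h import *
go(.4777+.0012,-.0917-.0005,.018,-80.2);tips('s11',45)
p,d=arm.snapshot('top');cv2.imwrite('pics/t11.png',p[:,:,::-1]);m=grey(p)
a=cv2.imread('pics/s11.png');b=cv2.resize(p[150:280,360:470,::-1],None,fx=3,fy=3);b=cv2.copyMakeBorder(b,0,450-390,0,0,cv2.BORDER_CONSTANT);a=cv2.resize(a,(460,345));a=cv2.copyMakeBorder(a,0,105,0,0,cv2.BORDER_CONSTANT);cv2.imwrite('pics/c11.png',np.hstack([a,b]))"
```

```text
time_s: 18.6
eef_pos: [0.4781, -0.0916, 0.0592]
tcp_rot: [2.402, -2.023, -0.006]
ft_force: [0.0, 0.1, 1.5]
finger_gap: 0.347
dp [ 0.0008 -0.0009  0.0412] twist -0.03128032085484733 jaw now -80.2 q6 1.05
finger -1 low z 0.059 n 108 tool xyz med [-0.023 -0.005 -0.007]
finger 1 low z 0.061 n 121 tool xyz med [ 0.017 -0.006 -0.009]
```

View pics/c11.png

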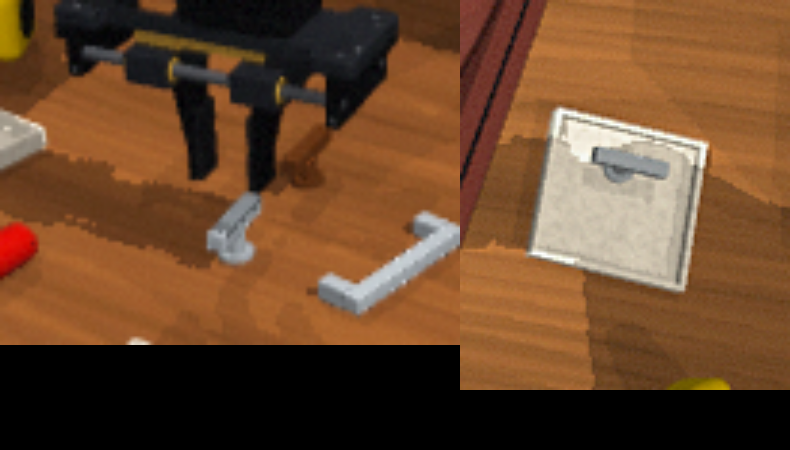

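```bash
python3 -m jog '[{"dp":[0.001,0,0.02],"twist":0,"jaw":0.65},{"dp":[0.001,0,0.035],"twist":0,"jaw":0.65},{"dp":[0.001,0,0.0415],"twist":0,"jaw":0.65},{"dp":[0.001,0,0.0415],"twist":0,"jaw":0.65},{"dp":[0.001,0,0.0415],"twist":0,"jaw":0.93},{"dp":[0.001,0,0.0415],"twist":0,"jaw":0.93},{"dp":[0.001,0,0.0415],"twist":0,"jaw":0.93},{"dp":[0.001,0,0.0415],"twist":0,"jaw":0.93},{"dp":[0.001,0,0.0415],"twist":0,"jaw":0.93}]' 20
python3 -m jog '[{"dp":[0,0,-0.02],"twist":0,"jaw":0.93},{"dp":[0,0,-0.06],"twist":0,"jaw":0.93},{"dp":[0,0,-0.09],"twist":0,"jaw":0.93},{"dp":[0,0,-0.09],"twist":-8,"jaw":0.93},{"dp":[0,0,-0.09],"twist":-16,"jaw":0.93},{"dp":[0,0,-0.09],"twist":-24,"jaw":0.93},{"dp":[0,0,-0.09],"twist":-32,"jaw":0.93},{"dp":[0,0,-0.09],"twist":-40,"jaw":0.93},{"dp":[0,0,-0.09],"twist":-48,"jaw":0.93},{"dp":[0,0,-0.09],"twist":-56,"jaw":0.93},{"dp":[0,0,-0.09],"twist":-64,"jaw":0.93},{"dp":[0,0,-0.09],"twist":-72,"jaw":0.93}]'
python3 -c "
from h import *
go(.464+.001,-.3489-.0005,.108,-5.4)
p,d=arm.snapshot('top');m=grey(p,75,60);cv2.imwrite('pics/t12.png',p[:,:,::-1])"
```

```text
time_s: 19.6
eef_pos: [0.4802, -0.0932, 0.0194]
tcp_rot: [-2.402, 2.024, -0.002]
ft_force: [-0.6, 0.7, 5.4]
finger_gap: 0.134
time_s: 20.8
eef_pos: [0.4792, -0.093, 0.1083]
tcp_rot: [-3.134, 0.217, 0.001]
ft_force: [-0.8, 0.2, -0.5]
finger_gap: 0.135
dp [0.0212 0.2559 0.0003] twist -2.5154054905000436 jaw now -7.9 q6 -0.22
```

```bash
python3 -m jog '[{"dp":[0.002,0.025,0],"twist":-2.5,"jaw":0.93},{"dp":[0.006,0.065,0],"twist":-2.5,"jaw":0.93},{"dp":[0.009,0.11,0],"twist":-2.5,"jaw":0.93},{"dp":[0.013,0.155,0],"twist":-2.5,"jaw":0.93},{"dp":[0.017,0.2,0],"twist":-2.5,"jaw":0.93},{"dp":[0.02,0.235,0],"twist":-2.5,"jaw":0.93},{"dp":[0.021,0.256,0],"twist":-2.5,"jaw":0.93},{"dp":[0.021,0.256,0.03],"twist":-2.5,"jaw":0.93},{"dp":[0.021,0.256,0.055],"twist":-2.5,"jaw":0.93},{"dp":[0.021,0.256,0.07],"twist":-2.5,"jaw":0.93},{"dp":[0.021,0.256,0.07],"twist":-2.5,"jaw":0.93},{"dp":[0.021,0.256,0.07],"twist":-2.5,"jaw":0.93}]'
python3 -c "
from h import *
go(.464+.001,-.3489-.0005,.0215,-5.4);tips('s12')"
```

```text
time_s: 22.05
eef_pos: [0.4639, -0.349, 0.0389]
tcp_rot: [-3.137, 0.157, 0.0]
ft_force: [1.2, -0.4, -0.0]
finger_gap: 0.135
dp [0.0011 0.0002 0.0174] twist -0.33650805807178585 jaw now -5.7 q6 -0.68
finger -1 low z 0.051 n 128 tool xyz med [-0.008 -0.006 -0.021]
finger 1 low z 0.040 n 152 tool xyz med [ 0.014 -0.004 -0.009]
```

```bash
python3 -m jog '[{"dp":[0,0,0.008],"twist":0,"jaw":0.93},{"dp":[0,0,0.013],"twist":0,"jaw":0.93},{"dp":[0,0,0.0155],"twist":0,"jaw":0.93},{"dp":[0,0,0.016],"twist":0,"jaw":0.93},{"dp":[0,0,0.016],"twist":0,"jaw":0.93},{"dp":[0,0,0.016],"twist":0,"jaw":0.93}]'
python3 -m jog '[{"dp":[0,0,0],"twist":0,"jaw":0.85},{"dp":[0,0,0],"twist":0,"jaw":0.75},{"dp":[0,0,0],"twist":0,"jaw":0.7},{"dp":[0,0,0],"twist":0,"jaw":0.7},{"dp":[0,0,-0.02],"twist":0,"jaw":0.7},{"dp":[0,0,-0.06],"twist":0,"jaw":0.7},{"dp":[0,0,-0.09],"twist":0,"jaw":0.7}]'
python3 -c "
from h import *
a=-6.9; e=np.array([-np.sin(np.radians(a)),np.cos(np.radians(a))]); c=np.array([.4397,.0011]); print(c+.010*e)
g=c+.010*e;go(g[0],g[1],.11,83.1)"
```

```text
time_s: 22.7
eef_pos: [0.4637, -0.3494, 0.0234]
tcp_rot: [-3.138, 0.157, 0.0]
ft_force: [-2.4, 2.6, 5.0]
finger_gap: 0.135
time_s: 23.4
eef_pos: [0.4637, -0.3495, 0.114]
tcp_rot: [3.138, -0.157, 0.0]
ft_force: [0.3, -1.2, 1.0]
finger_gap: 0.298
[0.44090137 0.01102757]
dp [-0.0587 -0.3565  0.004 ] twist -88.84606981335895 jaw now -5.7 q6 -0.68
```

```bash
python3 -m jog '[{"dp":[-0.007,-0.043,0],"twist":-8.5,"jaw":0.65},{"dp":[-0.014,-0.086,0],"twist":-17,"jaw":0.65},{"dp":[-0.021,-0.13,0],"twist":-25.5,"jaw":0.65},{"dp":[-0.028,-0.174,0],"twist":-34,"jaw":0.65},{"dp":[-0.036,-0.218,0],"twist":-42.5,"jaw":0.65},{"dp":[-0.043,-0.26,0],"twist":-51,"jaw":0.65},{"dp":[-0.05,-0.305,0],"twist":-59.5,"jaw":0.65},{"dp":[-0.056,-0.34,0],"twist":-68,"jaw":0.65},{"dp":[-0.059,-0.357,0],"twist":-76.5,"jaw":0.65},{"dp":[-0.059,-0.357,0],"twist":-84,"jaw":0.65},{"dp":[-0.059,-0.357,0.03],"twist":-88.8,"jaw":0.65},{"dp":[-0.059,-0.357,0.06],"twist":-88.8,"jaw":0.65}]'
python3 -m jog '[{"dp":[0,0,0.015],"twist":0,"jaw":0.65},{"dp":[0,0,0.03],"twist":0,"jaw":0.65},{"dp":[0,0,0.03],"twist":0,"jaw":0.65},{"dp":[0,0,0.03],"twist":0,"jaw":0.65}]'
python3 -c "
from h import *
go(.4409,.011,.007,83.1);tips('s13',45);o,M=tool()
p,d=arm.snapshot('scene')
for s in (-1,1): print(px(o['eef_pos']+M@np.array([s*.015,0,.003]),'scene'))
cv2.imwrite('pics/s13.png',cv2.resize(p[130:270,180:350,::-1],None,fx=4,fy=4))"
```

```text
time_s: 24.6
eef_pos: [0.4421, 0.0118, 0.0531]
tcp_rot: [2.346, 2.085, 0.004]
ft_force: [0.7, -0.4, -0.2]
finger_gap: 0.352
time_s: 25.0
eef_pos: [0.4405, 0.0117, 0.0228]
tcp_rot: [-2.352, -2.082, 0.001]
ft_force: [0.5, 0.1, 1.0]
finger_gap: 0.351
dp [-0.0006  0.0005  0.0158] twist -0.047365535269833 jaw now 83.1 q6 -1.6
finger -1 low z 0.025 n 244 tool xyz med [-0.018  0.006 -0.009]
finger 1 low z 0.024 n 199 tool xyz med [ 0.022  0.003 -0.009]
[266.70375177 179.99944632]
[276.69347217 184.36743154]
```

View pics/s13.png

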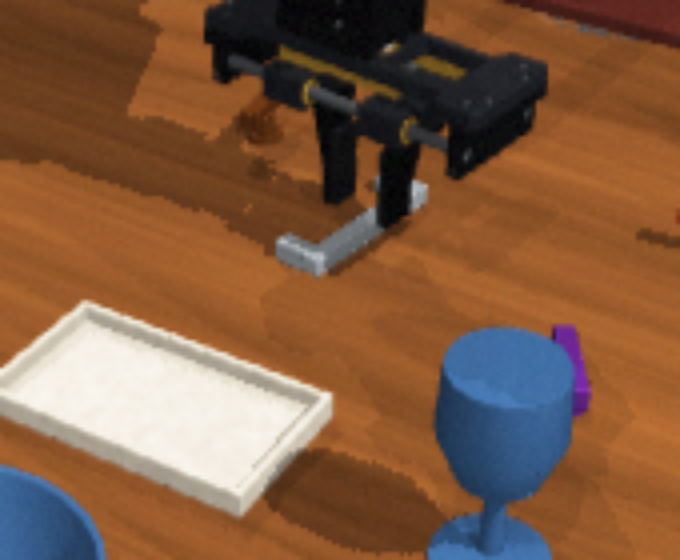

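```bash
python3 -m jog '[{"dp":[0,0,0.006],"twist":0,"jaw":0.65},{"dp":[0,0,0.011],"twist":0,"jaw":0.65},{"dp":[0,0,0.0145],"twist":0,"jaw":0.65},{"dp":[0,0,0.0145],"twist":0,"jaw":0.65}]'
python3 -c "
from h import *
go(.4409,.011,.007,83.1);tips('s14',45)"
```

```text
time_s: 25.5
eef_pos: [0.44, 0.0117, 0.0075]
tcp_rot: [-2.351, -2.082, 0.001]
ft_force: [0.0, -0.0, 0.2]
finger_gap: 0.354
dp [-0.0006  0.001   0.0005] twist -0.049332082508769304 jaw now 83.1 q6 -1.6
finger -1 low z 0.010 n 351 tool xyz med [-0.018  0.006 -0.009]
finger 1 low z 0.011 n 375 tool xyz med [ 0.021  0.005 -0.01 ]
```

```bash
python3 -m jog '[{"dp":[0,0,0],"twist":0,"jaw":0.93},{"dp":[0,0,0],"twist":0,"jaw":0.93},{"dp":[0,0,0],"twist":0,"jaw":0.93},{"dp":[0,0,0],"twist":0,"jaw":0.93},{"dp":[0,0,0],"twist":0,"jaw":0.93},{"dp":[0,0,-0.01],"twist":0,"jaw":0.93},{"dp":[0,0,-0.035],"twist":0,"jaw":0.93},{"dp":[0,0,-0.06],"twist":0,"jaw":0.93},{"dp":[0,0,-0.07],"twist":0,"jaw":0.93},{"dp":[0,0,-0.07],"twist":0,"jaw":0.93}]' 30
python3 -m jog '[{"dp":[0.002,0.015,0],"twist":5,"jaw":0.93},{"dp":[0.004,0.04,0],"twist":13,"jaw":0.93},{"dp":[0.006,0.07,0],"twist":21,"jaw":0.93},{"dp":[0.009,0.1,0],"twist":29,"jaw":0.93},{"dp":[0.012,0.13,0],"twist":37,"jaw":0.93},{"dp":[0.015,0.16,0],"twist":45,"jaw":0.93},{"dp":[0.017,0.19,0],"twist":53,"jaw":0.93},{"dp":[0.019,0.205,0],"twist":61,"jaw":0.93},{"dp":[0.019,0.205,0],"twist":69,"jaw":0.93},{"dp":[0.019,0.205,0],"twist":77,"jaw":0.93},{"dp":[0.019,0.205,0],"twist":84.6,"jaw":0.93},{"dp":[0.019,0.205,0],"twist":84.6,"jaw":0.93}]'
python3 - <<'E'
from h import *
go(.647,.005,.0115,-1.5)
p,d=arm.snapshot('scene');cv2.imwrite('pics/s15.png',p[:,:,::-1])
c=arm.get_calibration("scene");T=np.array(c["cam_to_world"]);o,M=tool()
vv,uu=np.mgrid[:384,:512]; q=(np.stack([(uu-c["cx"])/c["fx"]*d,-(vv-c["cy"])/c["fy"]*d,-d,np.ones_like(d)],-1)@T.T)[...,:3]
m=(grey(p,60,80)>0)&(d>0)&(np.hypot(*(q[...,:2]-o["eef_pos"][:2]).transpose(2,0,1))<.075)&(q[...,2]>.03)&(q[...,2]<.12)
print(m.sum(),np.percentile(q[m],[2,50,98],axis=0).round(3)); 
for s in(-1,1):
    t=m&(s*(q[...,1]-.005)>.03); print(s,t.sum(),np.median(q[t],0).round(3),q[t][:,0].min().round(3),q[t][:,0].max().round(3))
E
```

```text
time_s: 26.55
eef_pos: [0.4422, 0.0115, 0.08]
tcp_rot: [2.349, 2.081, 0.004]
ft_force: [0.4, 0.4, -1.3]
finger_gap: 0.129
time_s: 27.75
eef_pos: [0.6453, 0.0059, 0.076]
tcp_rot: [-3.141, 0.044, 0.005]
ft_force: [-0.4, 0.5, -0.6]
finger_gap: 0.134
dp [0.002  0.0008 0.0645] twist -0.11094688849178169 jaw now -1.6 q6 -0.08
316 [[ 0.622 -0.033  0.07 ]
 [ 0.648  0.04   0.08 ]
 [ 0.653  0.059  0.083]]
-1 23 [ 0.644 -0.029  0.08 ] 0.631 0.651
1 178 [0.644 0.053 0.08 ] 0.62 0.654
```

```bash
python3 -m jog '[{"dp":[0.001,0,0.02],"twist":0,"jaw":0.93},{"dp":[0.001,0,0.045],"twist":0,"jaw":0.93},{"dp":[0.001,0,0.057],"twist":0,"jaw":0.93},{"dp":[0.001,0,0.062],"twist":0,"jaw":0.93},{"dp":[0.001,0,0.065],"twist":0,"jaw":0.93},{"dp":[0.001,0,0.066],"twist":0,"jaw":0.93},{"dp":[0.001,0,0.066],"twist":0,"jaw":0.93},{"dp":[0.001,0,0.066],"twist":0,"jaw":0.93}]'
python3 -m jog '[{"dp":[0,0,0],"twist":0,"jaw":0.83},{"dp":[0,0,0],"twist":0,"jaw":0.76},{"dp":[0,0,0],"twist":0,"jaw":0.72},{"dp":[0,0,0],"twist":0,"jaw":0.72},{"dp":[0,0,-0.02],"twist":0,"jaw":0.72},{"dp":[0,0,-0.06],"twist":0,"jaw":0.72},{"dp":[0,0,-0.1],"twist":0,"jaw":0.72}]'
python3 -m jog '[{"dp":[-0.05,0,-0.05],"twist":0,"jaw":0.72},{"dp":[-0.1,0,-0.1],"twist":0,"jaw":0.72},{"dp":[-0.14,-0.05,-0.15],"twist":0,"jaw":0.72},{"dp":[-0.15,-0.1,-0.2],"twist":0,"jaw":0.72},{"dp":[-0.18,-0.15,-0.2],"twist":0,"jaw":0.72},{"dp":[-0.2,-0.2,-0.2],"twist":0,"jaw":0.72},{"dp":[-0.22,-0.25,-0.2],"twist":0,"jaw":0.72},{"dp":[-0.25,-0.3,-0.2],"twist":0,"jaw":0.72},{"dp":[-0.28,-0.35,-0.2],"twist":0,"jaw":0.72},{"dp":[-0.3,-0.4,-0.2],"twist":0,"jaw":0.72},{"dp":[-0.32,-0.45,-0.2],"twist":0,"jaw":0.72},{"dp":[-0.32,-0.45,-0.2],"twist":0,"jaw":0.72}]'
python3 - <<'E'
from h import *
p,d=arm.snapshot('scene');t,e=arm.snapshot('top')
a=cv2.resize(p[100:270,100:450,::-1],(790,384));b=cv2.resize(t[:,:,::-1],None,fx=1,fy=1)[100:250,70:465];b=cv2.resize(b,(790,300))[:216]
b=cv2.resize(t[105:255,75:465,::-1],(562,216));b=cv2.copyMakeBorder(b,0,0,0,228,cv2.BORDER_CONSTANT)
cv2.imwrite('pics/final.png',np.vstack([a,b]))
E
```

```text
time_s: 28.6
eef_pos: [0.6482, 0.0057, 0.0132]
tcp_rot: [3.141, -0.042, 0.003]
ft_force: [-0.1, -0.4, -0.5]
finger_gap: 0.134
time_s: 29.3
eef_pos: [0.6464, 0.0058, 0.1121]
tcp_rot: [-3.141, 0.042, 0.004]
ft_force: [0.8, 0.5, 0.4]
finger_gap: 0.281
time_s: 30.5
eef_pos: [0.3604, 0.4147, 0.3112]
tcp_rot: [-3.141, 0.042, -0.001]
ft_force: [1.4, 0.4, -0.1]
finger_gap: 0.281
```

View pics/final.png

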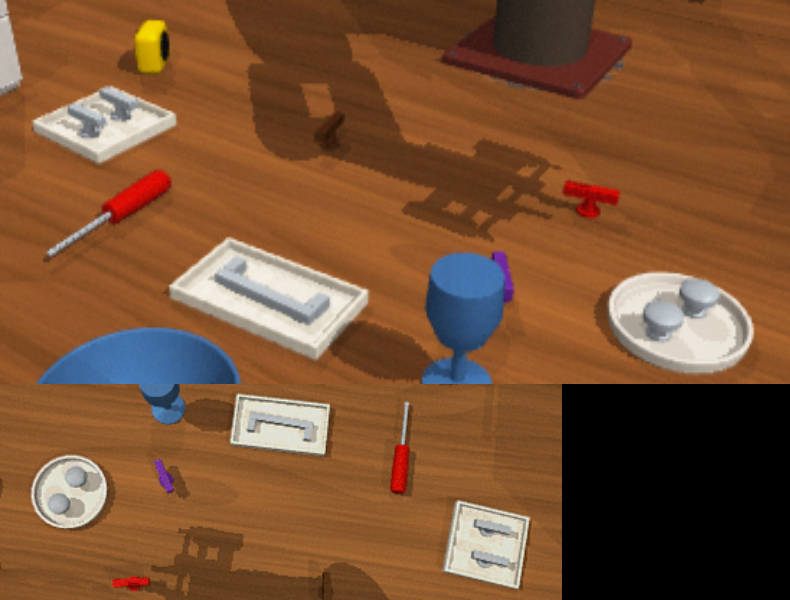

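```bash
python3 -m jog '[{"dp":[0,0,0],"twist":0,"jaw":0.72},{"dp":[0,0,0],"twist":0,"jaw":0.72}]'; python3 -c "
from station import arm
print(arm.hand_in())"
```

```text
time_s: 30.8
eef_pos: [0.362, 0.4122, 0.3106]
tcp_rot: [3.141, -0.043, 0.0]
ft_force: [-0.4, 0.6, 0.1]
finger_gap: 0.276
the job is handed in; nothing more can be done
None
```

The job is finished and handed in at about 31 s. I placed both round knobs in the dish, then both steel T-knobs in the box, and last the bar pull in the tray.

- **Final check:** The last scene and top pictures show all four knobs upright, the pull flat inside the tray, and the arm clear of everything. The goblet, the screwdriver and the purple, red and brown look-alikes look unmoved by eye; I did not measure their positions again.
- **Fingertip height disagreed with the data sheet:** The depth images put the fingertips about 3 mm ahead of the reported TCP, not the stated 25 mm. I set the grasp heights from the images instead.
- **Failed check:** My mask measurement of the first knob in the dish merged knob and dish, so I judged that placement by eye.
- **Forces:** The highest wrist force printed was about 14 N, when I set down the first T-knob.

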